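# Refit the spring collar of a label unwinder on its shaft flat

## Robot

A 7-joint arm with a two-finger parallel gripper is mounted at the origin on a cart in front of the work surface, level with it; the furniture and walls round the work are solid. World frame = base frame: x ahead of the robot, y to its left, z up, the work surface at z = 0. Lengths are in m, angles in rad, forces in N, time in s.
With the tool pointing down it reaches from about 0.4 to 0.875 m from the base axis. Payload 19.3 kg.
Tool frame: the origin (TCP) lies at the very end of the fingers, on their centre line; the grasp point (between the pads) lies 19 mm behind it; z points along the fingers, y is the direction in which the jaws open and shut (so a half turn about z gives the same grasp; the last joint's range is limited). The gripper opens to 85 mm and grips with 20 to 120 N. Pads are 22 mm wide; open, the fingers measure 114 mm over their backs; the gripper's body (76 mm by 85 mm) begins 54 mm behind the grasp point. The pads swing forward as they close: fully open they stand 13 mm farther back than shut.
Start: joints at [-1.282, 0.521, -0.036, 1.599, 0.021, 1.021, -0.113], TCP at [0.219, 0.585, 0.231] pointing down, gripper open.
Joint ranges: [-2.91, 2.91], [-0.3, 2.13], [-1.5, 1.42], [0.17, 2.43], [-1.26, 4.41], [0.16, 1.93], [-2.52, 2.52]. Speed limits (rad/s): [1.89, 1.89, 2.39, 2.39, 3.01, 3.01, 3.01].

## Interface

Orientations are given as [roll, pitch, yaw] about the fixed x, y, z axes, in that order (R = Rz(yaw) Ry(pitch) Rx(roll)).
In Python, from workcell import bot, vision, job_done gives the robot as it stands.
- The arm moves only by the tool arm_command, never from a script. Its arguments are lists of equal length, an entry for each row: "gripper": the finger opening in cm, from 0 to 8.54; "slide": the shift along the tool's x, y, z in cm, a list of three; "turn": the turn, a rotation vector about the tool's x, y, z in degrees, a list of three. A call has 1 to 5 rows; each row is the pose to reach, as a shift and turn from the pose commanded when the call began, along the tool's axes at that moment; what a row does not reach only later rows make up. A row lasts 1/8 s, in which the tool goes at most 62.5 mm and 10.7 degrees, less where a joint would pass 70% of its speed; a pose out of reach is approached as far as the arm can. A call with a gripper value outside its range is refused whole. The fingers move at their own pace and stop on an object; "force" is the grip in N (left out, the last holds). Time passes only in rows, so rows that repeat a pose let the fingers close. It gives the time, the measured TCP pose, the force and the opening at its end, in the units of the state.
- bot.observe(): the state, without advancing time (a new reading comes with each control period).
- vision.grab_frame(name): name is "scene" or "top" or "wrist"; returns the picture (480x640x3 uint8, blue, green, red); there is no depth.
- vision.camera_model(name): a dict with "mtx" (3x3 intrinsics, pixels), "k1" (the pictures are not rectified: a ray, as slopes to the right and down, at radius r is drawn at 1 + k1 r^2 times it, then the intrinsics apply), "T" (4x4, takes a point from camera to world coordinates). Camera axes: x right, y down, z forward; pixel columns grow to the right and rows downward; lengths in m; the calibration is good to about 2 mm. A picture is of the moment at which its call begins: read the wrist's pose just before it. camera_model takes no time and is no camera call; for the wrist camera it gives the pose at the moment of the call.
- job_done(): hands the job in, once; it reports no verdict.
The state is a dict: "clock": time; "qpos": joint angles; "qd": joint speeds; "joint_efforts": joint torques, N m; "position": TCP position; "tool_rot": TCP orientation; "force": force on the tool from outside, world axes, zero at the start; "moment": the same for the moment, N m; "grip_width": finger opening in m.
Only numpy, scipy, OpenCV 4.12 (cv2) and the standard library are available. Lean on these libraries where they do the work, as an engineer would, in place of code of your own. Each camera call takes 0.05 s, during which the arm holds its last target. There are 200 camera calls.

## Task

A new label roll is on the unwinder. Pinch the bare shaft end across its milled flat, so that a finger bears on the flat, and turn the shaft until the flat faces squarely to the unwinder's front. Then lift the loose collar by its two spanner flats, lower it upright over the shaft with its set-screw over the flat, press until the spring cup under it is fully home, and finish while still holding it down there for a colleague to tighten the screw; leave the other things where they are.

Things in the scene. Friction and masses are not known exactly. Their poses are not given: they have to be found in the camera images.
- unwinder: Label unwinder, fixed: grey base plate 190 x 180 mm, white label roll (100 mm dia.) on a turntable about an upright steel shaft. Origin: on the shaft's axis at the table top. Its -x is its FRONT and looks towards the robot within 0.3 rad; z up. Two black guide rollers, 105 mm high, on its left (+y) edge. Heights over the table: roll 97, spring cup 122 (cup up), shaft end 150 mm, the highest part.
- shaft_end (a point): Centre of the shaft's upper end, 150 mm above the table; axes as unwinder. Shaft 18 mm dia.; its bare end stands 28 mm out of the spring cup and has a 3 mm chamfer. One flat, 4 mm deep, runs along all of the bare end: 14 mm from the flat to the round back, 18 mm across elsewhere.
- spindle (a joint): Angle of the shaft with turntable and roll (rad): 0 when the flat faces the unwinder's front (-x), positive counter-clockwise from above. It starts between 0.5 and 1.4: the flat then faces 30 to 80 degrees round from the front towards the robot's right. It turns against 0.05 N m of friction and stays where it is left.
- spindle_flat: The milled flat, an upright face 14.5 mm wide and 28 mm high (119 to 147 mm above the table). Origin: middle of the face, 5 mm from the shaft's axis; its -x is the outward normal of the flat, z is up. It turns with the shaft.
- spring_cup (a joint): Travel (m) of the round aluminium spring cup (47 mm dia.) that sits on the roll round the shaft: 0 = up, 0.008 = fully home, a dead stop. Its spring pushes up with 3.5 N at 0 and 9 N at 0.008, so the cup rises again when let go.
- collar: Loose dark collar, 0.12 kg, lying flange down right of the unwinder: flange 58 mm dia. x 6 mm, on it a 41 mm boss with two parallel spanner flats 35 mm apart, facing +y and -y (grip here). 26 mm high in all; 21 mm through bore. Origin: centre of the flange's underside; z up along the bore; its set-screw is on -x. Fully home on the shaft its underside is 114 mm above the table.
- screw_tip (a point): Inner end of the collar's bright steel thumb set-screw, 6.5 mm from the bore's axis on the collar's -x side and 16 mm above the underside; axes as the collar. The 5 mm tip stands 4 mm into the bore, so the collar slides down the shaft only with the screw over the flat. Screw head: 13 mm dia., reaching 31 mm from the axis.
- gift_box_3: Bystander: small pale gift box 81 x 120 x 42 mm, loose, left of the unwinder. Origin under its centre.
- clear_tape_roll: Bystander: beige tape roll 96 mm dia. x 45 mm lying flat, loose, at the right. Origin under its centre.
- spare_roll: Bystander: spare white label roll 100 mm dia. x 62 mm lying flat, loose, right of and behind the unwinder. Origin under its centre.
Mind the look-alikes: they are no part of the job. What is shaped like the collar but pink or purple is not meant.

How it is judged:
On the way, in this order (a step that is already met when the one before it is completed fails the run):
1. the fingers pinch the shaft with one finger on its flat, and the flat faces the front of the unwinder within 0.2 rad (contact force between the fingers and spindle_flat above 1.5 N and value of joint spindle between -0.2 and 0.2 rad), for 0.2 s.
2. the collar is held in the fingers, lifted clear of the table, upright (contact force between the fingers and collar above 2 N and height (world z) of collar above 0.05 m and angle between collar's own z axis and vertical below 0.25 rad), for 0.1 s.
At the end, for the whole second after the job is handed in: Collar still gripped (over 2 N), at rest, upright, within 4 mm of the shaft's axis; its screw over the flat, square within 0.25 rad and 4 mm of mid-flat; spring cup down over 6.5 of 8 mm; flat facing the front within 0.25 rad (value of joint spindle between -0.25 and 0.25 rad and value of joint spring_cup above 0.0065 m and horizontal distance between collar and shaft_end below 0.004 m and height (world z) of collar below 0.1165 m and angle between collar's own z axis and vertical below 0.1 rad and x of screw_tip in the frame of spindle_flat below 0.001 m and y of screw_tip in the frame of spindle_flat between -0.004 and 0.004 m and angle between the x axis of collar and the x axis of spindle_flat, either way round below 0.25 rad and contact force between the fingers and collar above 2 N and linear speed of collar below 0.02 m/s); the arm keeps its last pose, push and grip.
It fails at once if the gift box, the tape roll or the spare label roll is pushed more than 30 mm from its place (distance of any of gift_box_3, clear_tape_roll, spare_roll from where it was at the start of the episode above 0.03 m).
It also fails if it takes over 51 s, if anything falls off the work surface, if the arm or the gripper's body presses on something with over 40 N, if the wrist force passes 120 N, or if a joint passes its speed limit or range.

## Working session

There is one attempt and no reset: what is moved stays moved. The work goes in short steps, Python scripts to look and compute and a tool call to move; the robot and the scene stay as the last step left them, time stands still between calls to the robot, and variables do not carry over. Pictures are saved under pics/ and viewed, about 8 in all and at most 12, crops included, and the job is handed in when it is done.

Besides the shell and the picture viewer there is one more tool, called after "Request:" as name(argument=value, ...), one argument or row to a line, values as JSON. arm_command: Moves the arm, as the interface text tells. Its arguments: {"type":"object","properties":{"gripper":{"type":"array","items":{"type":"number"}},"slide":{"type":"array","items":{"type":"array","items":{"type":"number"}}},"turn":{"type":"array","items":{"type":"array","items":{"type":"number"}}},"force":{"type":"number"}},"required":["gripper","slide","turn"]}

```bash
ls; mkdir -p pics; cat > h.py <<'E'
import numpy as np, cv2
from scipy.spatial.transform import Rotation as R
from workcell import bot, vision, job_done
def ray(cam,uv):
    m=cam; K=np.array(m["mtx"]);k=m["k1"];T=np.array(m["T"])
    d=np.array([(uv[0]-K[0,2])/K[0,0],(uv[1]-K[1,2])/K[1,1]])
    s=d.copy()
    for _ in range(20): s=d/(1+k*(s@s))
    return T[:3,3],T[:3,:3]@np.array([s[0],s[1],1])
def onz(cam,uv,z):
    o,d=ray(cam,uv); return o+d*(z-o[2])/d[2]
def proj(cam,p):
    K=np.array(cam["mtx"]);T=np.array(cam["T"])
    c=T[:3,:3].T@(np.array(p)-T[:3,3]); s=c[:2]/c[2]; s=s*(1+cam["k1"]*(s@s))
    return np.array([K[0,0]*s[0]+K[0,2],K[1,1]*s[1]+K[1,2]])
E
python3 - <<'E'
from h import *
s=bot.observe(); print({k:np.round(v,3) for k,v in s.items()})
for n in("scene","top","wrist"):
    m=vision.camera_model(n);print(n,np.round(m["T"],3).tolist(),np.round(m["mtx"],0).tolist(),m["k1"])
    cv2.imwrite(f"pics/{n}0.png",vision.grab_frame(n))
E
```

```text
pics
{'clock': np.float64(0.0), 'qpos': array([-1.282,  0.522, -0.036,  1.6  ,  0.021,  1.021, -0.113]), 'qd': array([ 0.002, -0.   ,  0.001, -0.   ,  0.001,  0.001,  0.001]), 'joint_efforts': array([-0.0000e+00, -9.2711e+01,  1.9800e+00, -3.6995e+01,  1.8000e-02,
        8.0000e-03, -0.0000e+00]), 'position': array([0.219, 0.585, 0.231]), 'tool_rot': array([-3.14 ,  0.   ,  2.783]), 'force': array([-0.346, -0.506,  0.221]), 'moment': array([ 0.045, -0.047, -0.003]), 'grip_width': np.float64(0.085)}
scene [[0.864, -0.296, 0.408, -0.15], [-0.503, -0.486, 0.714, -1.321], [-0.013, -0.822, -0.569, 1.056], [0.0, 0.0, 0.0, 1.0]] [[595.0, 0.0, 317.0], [0.0, 595.0, 251.0], [0.0, 0.0, 1.0]] -0.06963418117909048
top [[0.027, -0.987, 0.156, 0.296], [-1.0, -0.027, 0.001, -0.15], [0.003, -0.156, -0.988, 1.593], [0.0, 0.0, 0.0, 1.0]] [[557.0, 0.0, 321.0], [0.0, 557.0, 239.0], [0.0, 0.0, 1.0]] -0.1738248817646023
wrist [[0.351, 0.904, 0.243, 0.158], [0.936, -0.339, -0.092, 0.608], [-0.001, 0.26, -0.966, 0.372], [0.0, 0.0, 0.0, 1.0]] [[336.0, 0.0, 323.0], [0.0, 336.0, 240.0], [0.0, 0.0, 1.0]] -0.05152419955612059
```

View pics/top0.png

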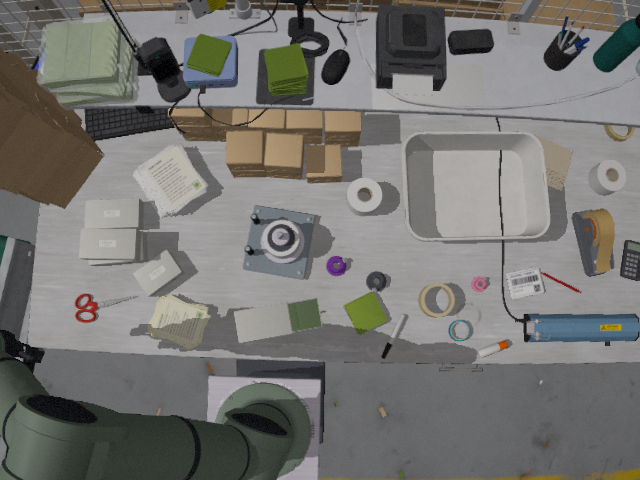

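View pics/scene0.png

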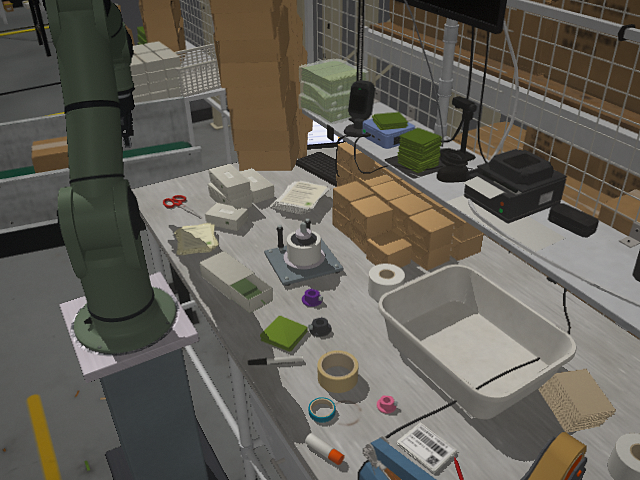

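Top view: the unwinder's shaft is near (283,237). There are three collar-shaped items: dark grey at (376,281), purple at (337,266) and pink at (480,284). The dark one matches the description, being dark, right of the unwinder and not pink or purple. I'll confirm it in one enlarged crop.

```bash
python3 - <<'E'
from h import *
t=cv2.imread("pics/top0.png");s=cv2.imread("pics/scene0.png")
a=cv2.resize(t[205:285,235:335],(400,320),interpolation=2);b=cv2.resize(t[260:300,350:400],(400,320),interpolation=2)
c=cv2.resize(s[215:295,255:355],(400,280),interpolation=2);d=cv2.resize(s[310:345,300:350],(400,280),interpolation=2)
cv2.imwrite("pics/crop.png",np.vstack([np.hstack([a,b]),np.hstack([c,d])]))
m=vision.camera_model("top")
print(onz(m,(283,237),.15),onz(m,(376,281),.026))
ms=vision.camera_model("scene")
print(onz(ms,(320,325),.026),onz(ms,(305,225),.15))
E
```

```text
[ 0.52750025 -0.04896998  0.15      ] [ 0.4289082  -0.30729972  0.026     ]
[ 0.42511629 -0.32000511  0.026     ] [ 0.53522061 -0.05042079  0.15      ]
```

View pics/crop.png

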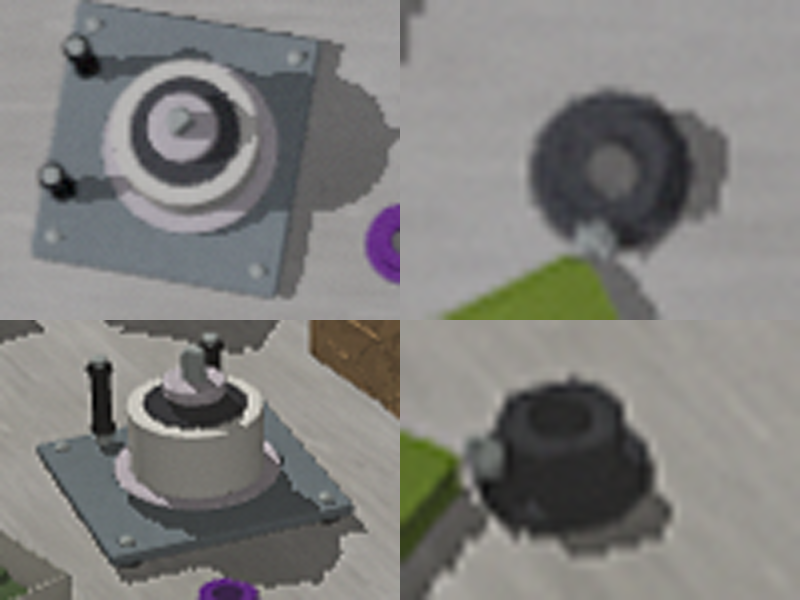

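The dark item is the collar: flange, boss and bright screw on its front side (top px ≈ (374,290)), touching near a green pad. Now I'll move above the shaft.

```bash
cat >> h.py <<'E'
def plan(p,yaw):
    s=bot.observe(); r=R.from_euler('xyz',s["tool_rot"]); t=R.from_euler('xyz',[np.pi,0,yaw])
    print("clock",round(float(s["clock"]),2),"pos",np.round(s["position"],4),"rot",np.round(s["tool_rot"],3),"q",np.round(s["qpos"],2),"F",np.round(s["force"],1),"w",round(float(s["grip_width"]),4))
    print("slide cm",np.round(r.inv().apply(np.array(p)-s["position"])*100,2),"turn deg",np.round((r.inv()*t).as_rotvec(degrees=True),1))
E
python3 - <<'E'
from h import *
plan([.53,-.05,.22],2.2)
m=vision.camera_model("top");print(onz(m,(280.5,236),.15))
E
```

```text
clock 0.15 pos [0.2194 0.5849 0.2309] rot [-3.141  0.     2.783] q [-1.28  0.52 -0.04  1.6   0.02  1.02 -0.11] F [-0.1  0.8 -0.3] w 0.0856
slide cm [-51.38 -48.54   1.13] turn deg [-0.   0.  33.4]
[ 0.5299773  -0.04229479  0.15      ]
```

Request:
arm_command(
  gripper=[8.5,8.5,8.5,8.5,8.5],
  slide=[
    [-51.4,-48.5,1.1],
    [-51.4,-48.5,1.1],
    [-51.4,-48.5,1.1],
    [-51.4,-48.5,1.1],
    [-51.4,-48.5,1.1],
  ],
  turn=[
    [0,0,33],
    [0,0,33],
    [0,0,33],
    [0,0,33],
    [0,0,33],
  ],
)

```text
clock: 0.78
position: [0.3575, 0.3028, 0.2265]
tool_rot: [3.141, -0.0, 2.207]
force: [1.0, 0.3, -0.0]
grip_width: 0.085
```

```bash
python3 -c "
from h import *
plan([.53,-.045,.22],2.2)"
```

```text
clock 0.78 pos [0.3575 0.3028 0.2265] rot [ 3.141 -0.     2.207] q [-0.96  0.28  0.16  2.01 -0.06  0.85 -0.13] F [ 1.   0.3 -0. ] w 0.085
slide cm [-38.23  -6.78   0.65] turn deg [ 0.  -0.   0.4]
```

Request:
arm_command(
  gripper=[8.5,8.5,8.5,8.5,8.5],
  slide=[
    [-37,-6.6,0.6],
    [-37,-6.6,0.6],
    [-37,-6.6,0.6],
    [-37,-6.6,0.6],
    [-37,-6.6,0.6],
  ],
  turn=[
    [0,0,0],
    [0,0,0],
    [0,0,0],
    [0,0,0],
    [0,0,0],
  ],
)

```text
clock: 1.4
position: [0.4962, 0.0227, 0.2215]
tool_rot: [3.141, 0.0, 2.207]
force: [0.9, 0.7, 0.5]
grip_width: 0.0848
```

```bash
python3 -c "
from h import *
plan([.53,-.045,.22],2.2)"
```

```text
clock 1.4 pos [0.4962 0.0227 0.2215] rot [3.141 0.    2.207] q [-0.4   0.34  0.3   1.95 -0.13  0.86  0.6 ] F [0.9 0.7 0.5] w 0.0848
slide cm [-7.46 -1.3   0.15] turn deg [0.  0.  0.4]
```

Request:
arm_command(
  gripper=[8.5,8.5,8.5],
  slide=[
    [-6.2,-1.1,0.1],
    [-6.2,-1.1,0.1],
    [-6.2,-1.1,0.1],
  ],
  turn=[
    [0,0,0],
    [0,0,0],
    [0,0,0],
  ],
)

```text
clock: 1.78
position: [0.5232, -0.0318, 0.2201]
tool_rot: [-3.141, -0.001, 2.206]
force: [0.4, 1.0, -0.6]
grip_width: 0.0849
```

```bash
python3 -c "
from h import *
plan([.53,-.045,.22],2.2)
m=vision.camera_model('wrist');f=vision.grab_frame('wrist');cv2.imwrite('pics/w1.png',f)
import pickle;pickle.dump(m,open('pics/w1.pkl','wb'))
p=proj(m,[.53,-.045,.15]);print(p)
u,v=int(p[0]),int(p[1])
c=f[max(0,v-75):v+75,max(0,u-100):u+100];print(max(0,u-100),max(0,v-75),c.shape)
cv2.imwrite('pics/w1c.png',cv2.resize(c,None,fx=4,fy=4,interpolation=2))"
```

```text
clock 1.77 pos [ 0.5232 -0.0318  0.2201] rot [-3.141e+00 -1.000e-03  2.206e+00] q [-0.29  0.39  0.31  1.89 -0.15  0.89  0.73] F [ 0.4  1.  -0.6] w 0.0849
slide cm [-1.47 -0.24  0.01] turn deg [-0.  -0.   0.4]
[318.32354416 273.72252112]
218 198 (150, 200, 3)
```

View pics/w1c.png

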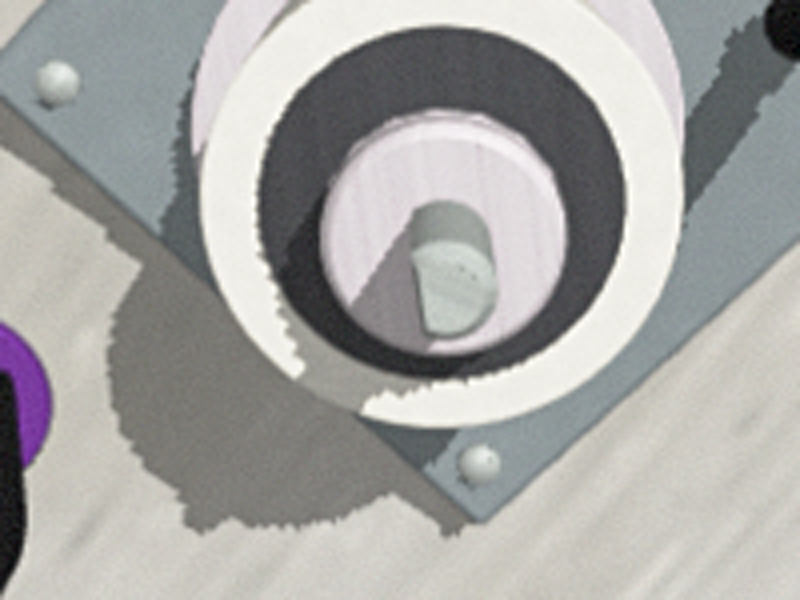

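Wrist crop: the shaft end is at zoomed (455,285). The flat is the left chord, (412,248)–(424,333). A base-plate corner is at (482,520), with straight edges running to (0,97) and (800,238).

```bash
python3 - <<'E'
from h import *
import pickle; m=pickle.load(open('pics/w1.pkl','rb'))
g=lambda a,z: onz(m,(218+(a[0]-1.5)/4,198+(a[1]-1.5)/4),z)[:2]
a,b=g((412,248),.148),g((424,333),.148)
d=b-a; print("chord mm",np.linalg.norm(d)*1e3,a,b)
n=np.array([-d[1],d[0]])/np.linalg.norm(d); r=g((497,282),.147)
if n@(r-a)>0:n=-n
mid=(a+b)/2; print("flat normal ang",np.arctan2(n[1],n[0]),"centre",mid-n*.005,"thick mm",-(n@(r-mid))*1e3)
for q in ((0,97),(800,238)):
    e=g(q,.01)-g((482,520),.01);print("edge ang",np.arctan2(e[1],e[0]))
# cup circle
c=g((444,232),.122);print("cup centre approx",c,[np.linalg.norm(g(x,.122)-g(y,.122)) for x,y in[((320,232),(568,232))]])
print(g((480,465),.01),g((57,83),.01))
E
```

```text
chord mm 15.350811541207742 [ 0.52573288 -0.03662   ] [ 0.53639209 -0.04766666]
flat normal ang -2.3740422589571843 centre [ 0.53466056 -0.03867146] thick mm 13.391119592314183
edge ang 3.010081009111593
edge ang 1.4208530233050087
cup centre approx [ 0.53364788 -0.03759978] [np.float64(0.04634209643703505)]
[ 0.60692634 -0.11553928] [ 0.44840146 -0.09317832]
```

Flat measured: spindle ≈ 0.91 rad, shaft centre (0.534,-0.0385), unwinder yaw ≈ -0.142. Chord 15 mm and thickness 13.4 mm agree with the given sizes.

```bash
python3 -c "
from h import *
plan([.5354,-.0371,.128],2.338)"
```

```text
clock 1.82 pos [ 0.5232 -0.0311  0.2203] rot [-3.141e+00 -1.000e-03  2.208e+00] q [-0.29  0.39  0.31  1.89 -0.15  0.89  0.73] F [0.5 0.3 1.1] w 0.085
slide cm [-1.22  0.62  9.23] turn deg [-0.  -0.  -7.5]
```

Request:
arm_command(
  gripper=[4.5,4.5,4.5,4.5,4.5],
  slide=[
    [-1.2,0.6,1],
    [-1.2,0.6,5],
    [-1.2,0.6,9.2],
    [-1.2,0.6,9.2],
    [-1.2,0.6,9.2],
  ],
  turn=[
    [0,0,-7.5],
    [0,0,-7.5],
    [0,0,-7.5],
    [0,0,-7.5],
    [0,0,-7.5],
  ],
)

```text
clock: 2.45
position: [0.536, -0.0373, 0.1299]
tool_rot: [3.141, 0.001, 2.339]
force: [-1.3, -0.7, 0.3]
grip_width: 0.0452
```

Request:
arm_command(
  gripper=[0.5,0.5,0.5,0.5,0.5],
  slide=[
    [0,0,0],
    [0,0,0],
    [0,0,0],
    [0,0,0],
    [0,0,0],
  ],
  turn=[
    [0,0,0],
    [0,0,0],
    [0,0,0],
    [0,0,0],
    [0,0,0],
  ],
  force=30,
)

```text
clock: 3.08
position: [0.5355, -0.0383, 0.1297]
tool_rot: [3.141, 0.0, 2.337]
force: [-5.8, -1.4, 14.5]
grip_width: 0.0132
```

```bash
python3 -c "
from h import *
plan([.536,-.0388,.128],1.429)"
```

```text
clock 3.08 pos [ 0.5355 -0.0383  0.1297] rot [3.141 0.    2.337] q [-0.22  0.53  0.24  1.93 -0.19  0.69  0.91] F [-5.8 -1.4 14.5] w 0.0132
slide cm [-0.07 -0.    0.17] turn deg [ 0.  0. 52.]
```

Request:
arm_command(
  gripper=[0.5,0.5,0.5,0.5,0.5],
  slide=[
    [0,0,0],
    [0,0,0],
    [0,0,0],
    [0,0,0],
    [0,0,0],
  ],
  turn=[
    [0,0,8],
    [0,0,16],
    [0,0,24],
    [0,0,32],
    [0,0,40],
  ],
)

```text
clock: 3.7
position: [0.5366, -0.0391, 0.1298]
tool_rot: [3.139, 0.001, 1.634]
force: [1.9, -7.7, 4.7]
grip_width: 0.0127
```

Request:
arm_command(
  gripper=[0.5,0.5,0.5,0.5,0.5],
  slide=[
    [0,0,0],
    [0,0,0],
    [0,0,0],
    [0,0,0],
    [0,0,0],
  ],
  turn=[
    [0,0,6],
    [0,0,12],
    [0,0,12],
    [0,0,12],
    [0,0,12],
  ],
)

```text
clock: 4.32
position: [0.5368, -0.0395, 0.1298]
tool_rot: [3.138, 0.001, 1.429]
force: [2.4, -9.7, 5.4]
grip_width: 0.0129
```

```bash
python3 -c "
from h import *
plan([.536,-.0388,.128],1.429)
m=vision.camera_model('wrist');f=vision.grab_frame('wrist')
import pickle;pickle.dump(m,open('pics/w2.pkl','wb'));cv2.imwrite('pics/w2.png',f)
plan([.536,-.0388,.26],1.429)
"
```

```text
clock 4.33 pos [ 0.5368 -0.0395  0.1298] rot [3.138e+00 1.000e-03 1.429e+00] q [-0.39  0.58  0.49  1.94 -0.4   0.72  0.2 ] F [ 2.4 -9.7  5.4] w 0.0129
slide cm [ 0.06 -0.09  0.18] turn deg [ 0.2  0.1 -0. ]
clock 4.38 pos [ 0.5368 -0.0395  0.1298] rot [3.138e+00 1.000e-03 1.429e+00] q [-0.39  0.58  0.49  1.94 -0.4   0.72  0.2 ] F [ 2.9 -9.1  6.8] w 0.0128
slide cm [  0.05  -0.04 -13.02] turn deg [ 0.2  0.1 -0. ]
```

View pics/w2.png

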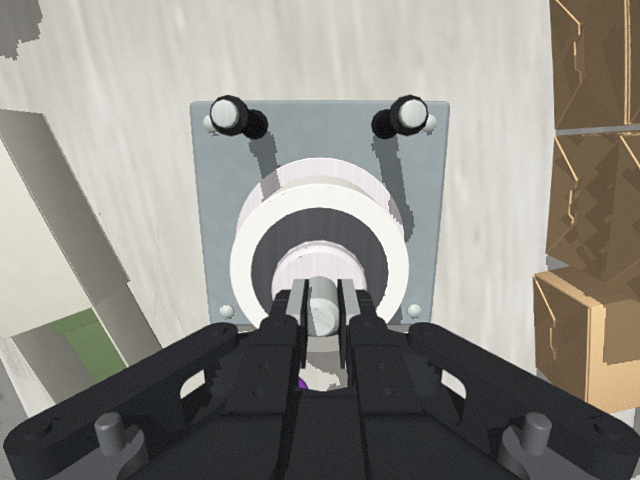

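The shaft is pinched squarely, the plate edges lie square to the tool, and the flat is under the left (front) finger. I'll release, rise and take a measuring shot.

Request:
arm_command(
  gripper=[4.5,4.5,4.5,4.5,4.5],
  slide=[
    [0,0,0],
    [0,0,0],
    [0,0,0],
    [0,0,-5],
    [0,0,-9],
  ],
  turn=[
    [0,0,0],
    [0,0,0],
    [0,0,0],
    [0,0,0],
    [0,0,0],
  ],
)

```text
clock: 5.0
position: [0.5354, -0.0381, 0.2198]
tool_rot: [-3.141, 0.0, 1.43]
force: [-0.4, 1.1, 0.1]
grip_width: 0.0448
```

Request:
arm_command(
  gripper=[8.5,8.5],
  slide=[
    [0,0,-1],
    [0,0,-1],
  ],
  turn=[
    [0,0,0],
    [0,0,0],
  ],
)

```text
clock: 5.25
position: [0.5355, -0.0377, 0.2285]
tool_rot: [3.141, -0.0, 1.431]
force: [-0.5, 0.6, -1.0]
grip_width: 0.0791
```

```bash
python3 -c "
from h import *
m=vision.camera_model('wrist');f=vision.grab_frame('wrist')
import pickle;pickle.dump(m,open('pics/w3.pkl','wb'));cv2.imwrite('pics/w3.png',f)
p=proj(m,[.535,-.039,.15]);u,v=int(p[0]),int(p[1]);print(u,v)
cv2.imwrite('pics/w3c.png',cv2.resize(f[v-75:v+75,u-100:u+100],None,fx=4,fy=4,interpolation=2))
plan([.43,-.305,.13],-.2)
"
```

```text
321 251
clock 5.3 pos [ 0.5352 -0.0377  0.2277] rot [-3.141 -0.     1.431] q [-0.47  0.44  0.59  1.86 -0.3   0.93  0.11] F [ 0.7  0.8 -0.1] w 0.0844
slide cm [-27.94  -6.67   9.78] turn deg [-0.   0.  93.4]
```

View pics/w3c.png

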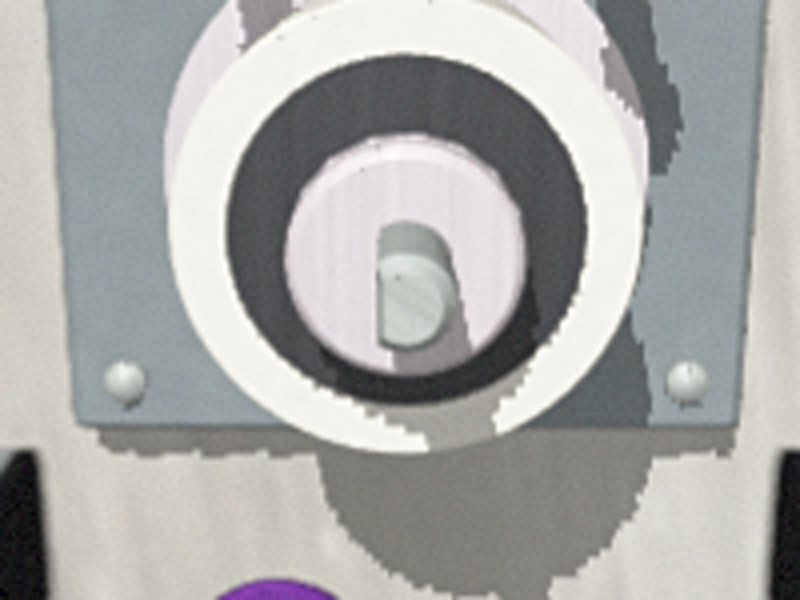

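Flat chord is now (379,262)–(380,346), parallel to the plate sides. The plate's edge (78,425)–(738,427) is level in the picture.

```bash
python3 - <<'E'
from h import *
import pickle; m=pickle.load(open('pics/w3.pkl','rb'))
g=lambda a,z: onz(m,(221+(a[0]-1.5)/4,176+(a[1]-1.5)/4),z)[:2]
a,b=g((379,262),.148),g((380,346),.148)
d=b-a;n=np.array([-d[1],d[0]])/np.linalg.norm(d); r=g((455,298),.147)
if n@(r-a)>0:n=-n
mid=(a+b)/2; print("chord",np.linalg.norm(d),"flat ang-pi",np.arctan2(n[1],n[0])-np.pi,"centre",mid-n*.005,"thick",-(n@(r-mid))*1e3)
e=g((738,427),.01)-g((78,425),.01);print("x' yaw",np.arctan2(e[1],e[0]))
e=g((687,383),.01)-g((125,383),.01);print("x' yaw",np.arctan2(e[1],e[0]))
print("cup c",g((406,255),.122),np.linalg.norm(g((284,255),.122)-g((527,255),.122)))
E
```

```text
chord 0.01514883274777891 flat ang-pi -0.13421062219382618 centre [ 0.53581092 -0.03973717] thick 13.0517225464146
x' yaw -0.1429980182691414
x' yaw -0.13974908827894708
cup c [ 0.53558759 -0.0378541 ] 0.04637345776707286
```

Request:
arm_command(
  gripper=[6,6,6,6,6],
  slide=[
    [-5.6,-1.3,0],
    [-11.2,-2.7,0],
    [-16.8,-4,1],
    [-22.4,-5.3,4],
    [-27.9,-6.7,7],
  ],
  turn=[
    [0,0,10],
    [0,0,20],
    [0,0,30],
    [0,0,40],
    [0,0,50],
  ],
)

```text
clock: 5.92
position: [0.4302, -0.3027, 0.1584]
tool_rot: [-3.141, 0.001, 0.552]
force: [1.9, -0.3, 0.4]
grip_width: 0.0602
```

```bash
python3 -c "
from h import *
plan([.43,-.305,.13],-.2)"
```

```text
clock 5.92 pos [ 0.4302 -0.3027  0.1584] rot [-3.141e+00  1.000e-03  5.520e-01] q [-0.03  0.59  0.75  1.96 -0.54  0.81  0.01] F [ 1.9 -0.3  0.4] w 0.0602
slide cm [-0.13  0.19  2.84] turn deg [-0.   0.1 43.1]
```

Request:
arm_command(
  gripper=[6,6,6,6,6],
  slide=[
    [0,0,1],
    [0,0,2],
    [0,0,2.8],
    [0,0,2.8],
    [0,0,2.8],
  ],
  turn=[
    [0,0,10],
    [0,0,20],
    [0,0,30],
    [0,0,40],
    [0,0,43],
  ],
)

```text
clock: 6.55
position: [0.4305, -0.3013, 0.1308]
tool_rot: [3.141, 0.003, -0.197]
force: [0.5, -0.0, -0.5]
grip_width: 0.0599
```

```bash
python3 -c "
from h import *
plan([.43,-.305,.13],-.2)
m=vision.camera_model('wrist');f=vision.grab_frame('wrist')
import pickle;pickle.dump(m,open('pics/w4.pkl','wb'));cv2.imwrite('pics/w4.png',f)
p=proj(m,[.43,-.308,.026]);u,v=int(p[0]),int(p[1]);print(u,v)
cv2.imwrite('pics/w4c.png',cv2.resize(f[v-75:v+75,u-100:u+100],None,fx=4,fy=4,interpolation=2))
"
```

```text
clock 6.55 pos [ 0.4305 -0.3013  0.1308] rot [ 3.141e+00  3.000e-03 -1.970e-01] q [-0.11  0.71  0.9   1.98 -0.76  0.84 -0.54] F [ 0.5 -0.  -0.5] w 0.0599
slide cm [0.03 0.37 0.08] turn deg [0.  0.2 0.2]
331 238
```

View pics/w4c.png

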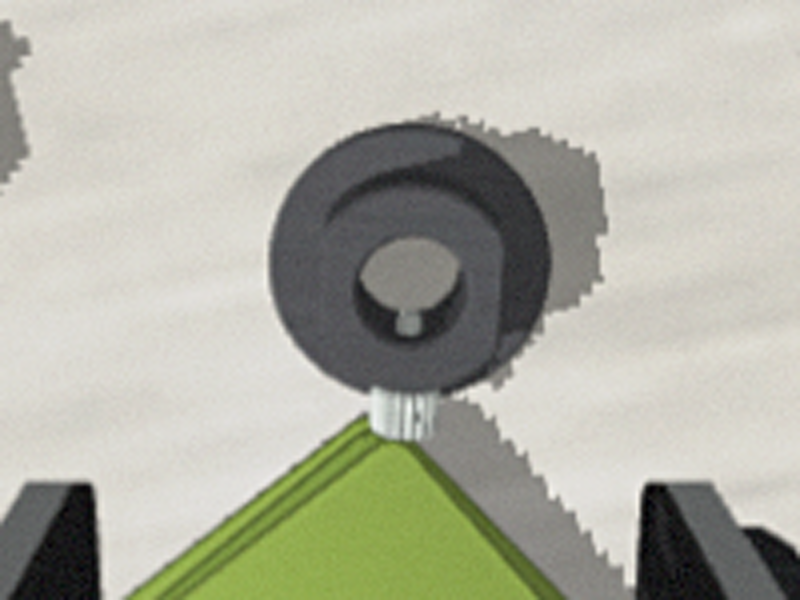

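Collar close up: flange circle centre ≈ (409.5,260), bore rim centre (410,291), screw tip (408,318), screw head end (403,438), right spanner flat at x≈500, vertical.

```bash
python3 - <<'E'
from h import *
import pickle; m=pickle.load(open('pics/w4.pkl','rb'))
g=lambda a,z: onz(m,(231+(a[0]-1.5)/4,163+(a[1]-1.5)/4),z)[:2]
f=g((409.5,260),.006);print("flange c",f,"dia",np.linalg.norm(g((268,260),.006)-g((551,260),.006)),np.linalg.norm(g((410,123),.006)-g((410,397),.006)))
b=g((410,291),.026);print("bore c",b,"dia",np.linalg.norm(g((352,291),.026)-g((467,291),.026)))
c=(f+b)/2
for q,z in(((403,438),.016),((404,400),.0225),((408,318),.016)):
    e=c-g(q,z);print("screw dist",np.linalg.norm(e),"collar yaw",np.arctan2(e[1],e[0]))
e=g((500,240),.026)-g((500,345),.026);print("flat edge yaw",np.arctan2(e[1],e[0]), "flat off",)
plan([*c,.009],-.2)
E
```

```text
flange c [ 0.43337551 -0.310254  ] dia 0.057499049937471174 0.05719063862128982
bore c [ 0.43218381 -0.30950925] dia 0.021734056563536604
screw dist 0.034058543920641435 collar yaw -0.22867830566969488
screw dist 0.02366256765170446 collar yaw -0.24447750486854222
screw dist 0.008769647109056526 collar yaw -0.22793656573395407
flat edge yaw -0.17098234702137344 flat off
clock 6.6 pos [ 0.4306 -0.3013  0.1309] rot [ 3.141e+00  3.000e-03 -1.980e-01] q [-0.11  0.71  0.9   1.98 -0.76  0.84 -0.55] F [-0.4 -0.1  0. ] w 0.06
slide cm [ 0.42  0.8  12.19] turn deg [0.  0.2 0.1]
```

Request:
arm_command(
  gripper=[6,6,6,6,6],
  slide=[
    [0.4,0.8,4],
    [0.4,0.8,8],
    [0.4,0.8,11],
    [0.4,0.8,12.1],
    [0.4,0.8,12.1],
  ],
  turn=[
    [0,0.2,1.6],
    [0,0.2,1.6],
    [0,0.2,1.6],
    [0,0.2,1.6],
    [0,0.2,1.6],
  ],
)

```text
clock: 7.22
position: [0.4332, -0.3102, 0.011]
tool_rot: [-3.142, -0.002, -0.221]
force: [0.4, 0.1, 0.3]
grip_width: 0.0601
```

Request:
arm_command(
  gripper=[2.5,2.5,2.5,2.5,2.5],
  slide=[
    [0,0,0],
    [0,0,0],
    [0,0,0],
    [0,0,0],
    [0,0,0],
  ],
  turn=[
    [0,0,0],
    [0,0,0],
    [0,0,0],
    [0,0,0],
    [0,0,0],
  ],
  force=60,
)

```text
clock: 7.85
position: [0.4342, -0.3103, 0.0125]
tool_rot: [3.141, -0.005, -0.221]
force: [-1.4, 2.1, 11.1]
grip_width: 0.0337
```

```bash
python3 -c "
from h import *
plan([.4328,-.31,.21],-.225)"
```

```text
clock 7.85 pos [ 0.4342 -0.3103  0.0125] rot [ 3.141 -0.005 -0.221] q [ 0.04  0.87  0.69  2.   -0.97  0.63 -0.4 ] F [-1.4  2.1 11.1] w 0.0337
slide cm [ -0.04   0.   -19.75] turn deg [ 0.  -0.3  0.2]
```

Request:
arm_command(
  gripper=[2.5,2.5,2.5,2.5,2.5],
  slide=[
    [0,0,-3],
    [0,0,-8],
    [0,0,-14],
    [0,0,-18.5],
    [0,0,-18.5],
  ],
  turn=[
    [0,0,0],
    [0,0,0],
    [0,0,0],
    [0,0,0],
    [0,0,0],
  ],
)

```text
clock: 8.48
position: [0.4342, -0.3106, 0.1996]
tool_rot: [3.141, -0.009, -0.22]
force: [0.8, -0.1, -1.6]
grip_width: 0.0335
```

```bash
python3 - <<'E'
from h import *
plan([.5353,-.0388,.20],-.141)
m=vision.camera_model('wrist');f=vision.grab_frame('wrist')
import pickle;pickle.dump(m,open('pics/w5.pkl','wb'));cv2.imwrite('pics/w5.png',f)
s=bot.observe()["position"];p=proj(m,s);u,v=int(p[0]),int(p[1]);print(u,v)
v=min(v,400)
cv2.imwrite('pics/w5c.png',cv2.resize(f[v-80:v+80,u-100:u+100],None,fx=4,fy=3.75,interpolation=2))
E
```

```text
clock 8.47 pos [ 0.4342 -0.3106  0.1996] rot [ 3.141 -0.009 -0.22 ] q [-0.17  0.64  1.01  1.91 -0.66  0.96 -0.63] F [ 0.8 -0.1 -1.6] w 0.0335
slide cm [ 3.920e+00 -2.873e+01 -2.000e-02] turn deg [ 0.1 -0.5 -4.6]
321 299
```

View pics/w5c.png

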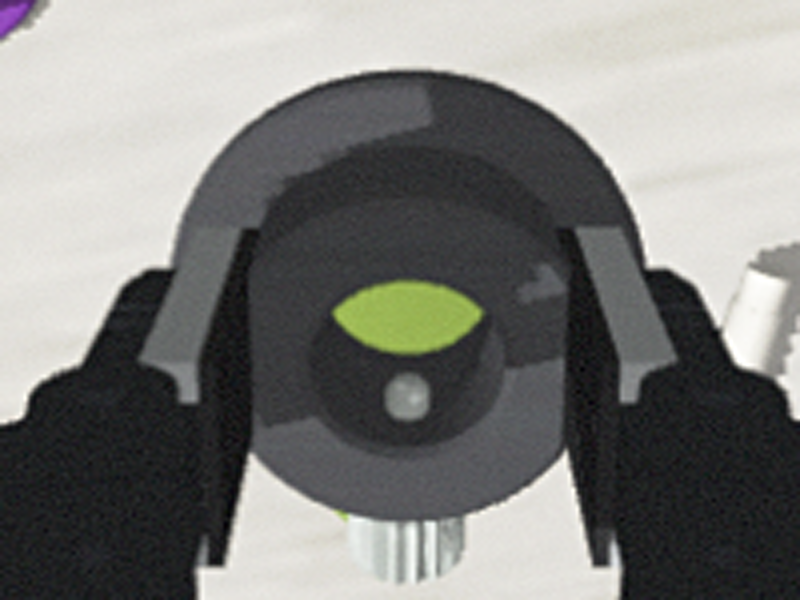

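The collar is held upright, with the screw straight on the tool's -x side (tip (407,398), bore x-centre 407).

```bash
python3 - <<'E'
from h import *
import pickle; m=pickle.load(open('pics/w5.pkl','rb'))
s=bot.observe(); T=s["position"];r=R.from_euler('xyz',s["tool_rot"]);zb=T[2]-.0125
g=lambda a,z: onz(m,(221+(a[0]-1.5)/4,219+(a[1]-1.4)/3.75),z)
rel=lambda p: np.round(r.inv().apply(p-T)*1e3,1)
a,b,c=[g(q,zb+.026) for q in((308,365),(505,365),(407,460))];print("bore dia",np.linalg.norm(a-b),"edges rel",rel(a),rel(b),rel(c),"-> centre x = c.x+10.5")
a,b,c=[g(q,zb+.006) for q in((172,285),(645,285),(408,70))];print("flange dia",np.linalg.norm(a-b),rel(a),rel(b),rel(c),"-> centre x = c.x-29")
print("tip",rel(g((407,398),zb+.016)),"centre +6.5"); print("head end",rel(g((407,582),zb+.016)),"+31")
plan([.5353,-.0388,.20],-.141)
E
```

```text
bore dia 0.021039568825632692 edges rel [ -1.6 -10.3 -13.5] [ -1.6  10.7 -13.5] [-13.8   0.3 -13.6] -> centre x = c.x+10.5
flange dia 0.0572523625318987 [ -0.7 -28.2   6.5] [-0.8 29.1  6.5] [27.9  0.4  6.7] -> centre x = c.x-29
tip [-11.3   0.3  -3.6] centre +6.5
head end [-38.    0.3  -3.7] +31
clock 8.53 pos [ 0.4338 -0.3098  0.1977] rot [-3.141 -0.006 -0.22 ] q [-0.17  0.64  1.01  1.91 -0.67  0.96 -0.63] F [ 0.7  0.3 -2.1] w 0.0331
slide cm [  3.99 -28.67  -0.19] turn deg [-0.  -0.4 -4.5]
```

Request:
arm_command(
  gripper=[2.5,2.5,2.5,2.5,2.5],
  slide=[
    [0.8,-5,0],
    [1.7,-11,0],
    [2.6,-17,0],
    [3.5,-23,0],
    [4.1,-28.6,0],
  ],
  turn=[
    [0,-0.3,-2],
    [0,-0.3,-4.5],
    [0,-0.3,-4.5],
    [0,-0.3,-4.5],
    [0,-0.3,-4.5],
  ],
)

```text
clock: 9.15
position: [0.5359, -0.0375, 0.1957]
tool_rot: [3.142, 0.003, -0.142]
force: [0.4, -0.1, -0.6]
grip_width: 0.0333
```

Request:
arm_command(
  gripper=[2.5,2.5,2.5],
  slide=[
    [0,0,0],
    [0,0,0],
    [0,0,0],
  ],
  turn=[
    [0,0,0],
    [0,0,0],
    [0,0,0],
  ],
)

```text
clock: 9.52
position: [0.5353, -0.0411, 0.1963]
tool_rot: [3.141, 0.002, -0.144]
force: [-0.1, -1.0, -0.9]
grip_width: 0.0331
```

```bash
python3 -c "
from h import *
plan([.5368,-.039,.178],-.141)"
```

```text
clock 9.53 pos [ 0.5353 -0.0411  0.1963] rot [ 3.141e+00  2.000e-03 -1.440e-01] q [-0.72  0.67  1.05  1.9  -0.7   0.99 -1.07] F [-0.1 -1.  -0.9] w 0.0331
slide cm [ 0.12 -0.23  1.83] turn deg [ 0.   0.1 -0.2]
```

Request:
arm_command(
  gripper=[2.5,2.5,2.5,2.5],
  slide=[
    [0.1,-0.2,0.9],
    [0.1,-0.2,1.8],
    [0.1,-0.2,1.8],
    [0.1,-0.2,1.8],
  ],
  turn=[
    [0,0,0],
    [0,0,0],
    [0,0,0],
    [0,0,0],
  ],
)

```text
clock: 10.02
position: [0.537, -0.0383, 0.1785]
tool_rot: [3.141, 0.002, -0.143]
force: [0.3, -1.1, -1.6]
grip_width: 0.0333
```

```bash
python3 - <<'E'
from h import *
plan([.5368,-.039,.178],-.141)
m=vision.camera_model('wrist');f=vision.grab_frame('wrist')
import pickle;pickle.dump(m,open('pics/w6.pkl','wb'));cv2.imwrite('pics/w6.png',f)
cv2.imwrite('pics/w6c.png',cv2.resize(f[240:360,241:401],None,fx=5,fy=5,interpolation=2))
plan([.5368,-.039,.178],-.141)
E
```

```text
clock 10.03 pos [ 0.537  -0.0383  0.1785] rot [ 3.141e+00  2.000e-03 -1.430e-01] q [-0.71  0.7   1.02  1.91 -0.73  0.96 -1.05] F [ 0.3 -1.1 -1.6] w 0.0333
slide cm [-0.01  0.07  0.05] turn deg [ 0.   0.1 -0.1]
clock 10.07 pos [ 0.5371 -0.0383  0.1786] rot [ 3.142e+00  2.000e-03 -1.430e-01] q [-0.71  0.7   1.02  1.91 -0.73  0.96 -1.05] F [ 0.1 -0.1 -1.9] w 0.0334
slide cm [-0.02  0.08  0.06] turn deg [ 0.   0.1 -0.1]
```

View pics/w6c.png

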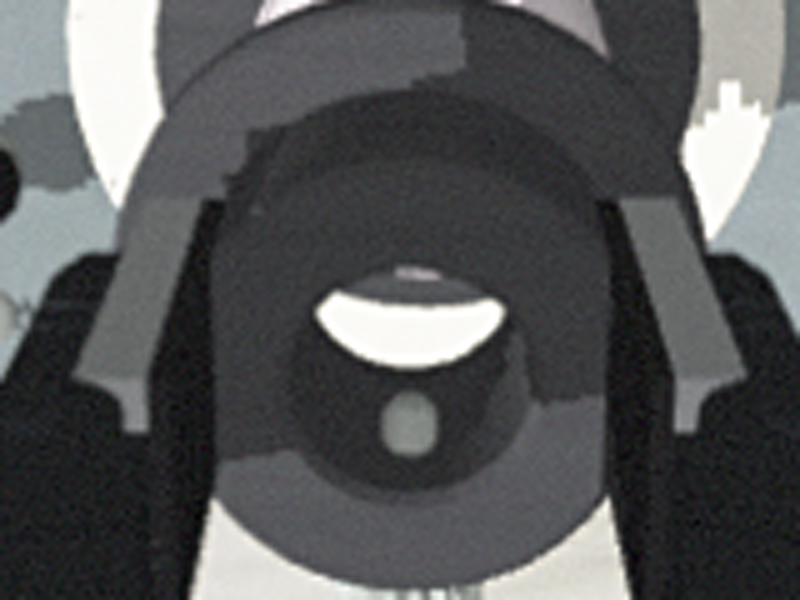

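The oblique view hides the shaft, but the roll rim is visible. I'll use it to check the lateral offset and to solve for the wrist camera's bias from three views.

```bash
python3 - <<'E'
from h import *
import pickle
from scipy.optimize import least_squares
P=[];tl=[]
for n,psi in(("w1",2.208),("w3",1.431),("w6",-.143)):
    f=cv2.imread(f"pics/{n}.png").astype(int);m=pickle.load(open(f"pics/{n}.pkl","rb"))
    # radial search for the dark-core to white-roll edge about the expected centre, top of roll z=.097
    C=np.array([.535,-.039]);pts=[]
    for a in np.arange(0,2*np.pi,.05):
        rs=np.arange(.028,.047,.0002);v=[]
        for r in rs:
            u=proj(m,[*(C+r*np.array([np.cos(a),np.sin(a)])),.097]);x,y=int(round(u[0])),int(round(u[1]))
            v.append(f[y,x].mean() if 0<=x<640 and 0<=y<480 else 0)
        v=np.array(v);k=int(np.argmax(v[6:]-v[:-6]))
        if (v[k+6]-v[k])>120 and v[k+6]>200 : pts.append(C+rs[k+3]*np.array([np.cos(a),np.sin(a)]))
    pts=np.array(pts)
    fit=least_squares(lambda q:np.hypot(pts[:,0]-q[0],pts[:,1]-q[1])-q[2],[*C,.038],loss="soft_l1",f_scale=.0004)
    print(n,len(pts),"centre",np.round(fit.x*1e3,2),"rms",np.sqrt(np.mean(fit.fun**2))*1e3)
    P.append(fit.x[:2]);tl.append(psi)
A=[];b=[]
for p,s in zip(P,tl):
    tx=np.array([np.cos(s),np.sin(s)]);ty=np.array([np.sin(s),-np.cos(s)])
    for i in(0,1): A.append([i==0,i==1,tx[i],ty[i]]);b.append(p[i])
x,res,_,_=np.linalg.lstsq(np.array(A,float),np.array(b),rcond=None)
print("C",x[:2]*1e3,"bias x,y",x[2:]*1e3,"resid",(np.array(A,float)@x-b)*1e3)
E
```

```text
w1 100 centre [535.28 -40.23  37.88] rms 0.2851353166894393
w3 102 centre [535.13 -40.43  37.86] rms 0.3055340949195724
w6 73 centre [535.   -40.42  38.01] rms 1.5801382838857085
C [535.07235736 -40.28882536] bias x,y [-0.08873877  0.13932641] resid [-0.03826468 -0.04559821  0.06865309  0.03610209 -0.03038841  0.00949612]
```

The three views agree within 0.3 mm: shaft axis (0.5351,-0.0403). I'll correct the position, then lower in steps watching the force.

```bash
python3 -c "
from h import *
plan([.5366,-.0402,.150],-.141)"
```

```text
clock 10.07 pos [ 0.5371 -0.0383  0.1786] rot [ 3.142e+00  2.000e-03 -1.430e-01] q [-0.71  0.7   1.02  1.91 -0.73  0.96 -1.05] F [ 0.1 -0.1 -1.9] w 0.0334
slide cm [-0.01  0.2   2.86] turn deg [ 0.   0.1 -0.1]
```

Request:
arm_command(
  gripper=[2.5,2.5,2.5,2.5,2.5],
  slide=[
    [0,0.2,0],
    [0,0.2,0.6],
    [0,0.2,1.2],
    [0,0.2,1.2],
    [0,0.2,1.2],
  ],
  turn=[
    [0,0,0],
    [0,0,0],
    [0,0,0],
    [0,0,0],
    [0,0,0],
  ],
)

```text
clock: 10.7
position: [0.5368, -0.0401, 0.1665]
tool_rot: [3.141, 0.002, -0.143]
force: [0.0, 0.4, -0.5]
grip_width: 0.0336
```

```bash
python3 -c "
from h import *
plan([.5366,-.0402,.150],-.141)"
```

```text
clock 10.7 pos [ 0.5368 -0.0401  0.1665] rot [ 3.141e+00  2.000e-03 -1.430e-01] q [-0.69  0.71  1.    1.92 -0.75  0.94 -1.04] F [ 0.   0.4 -0.5] w 0.0336
slide cm [-0.01  0.01  1.65] turn deg [ 0.   0.1 -0.1]
```

Request:
arm_command(
  gripper=[2.5,2.5,2.5,2.5,2.5],
  slide=[
    [0,0,0.4],
    [0,0,0.8],
    [0,0,1.2],
    [0,0,1.2],
    [0,0,1.2],
  ],
  turn=[
    [0,0,0],
    [0,0,0],
    [0,0,0],
    [0,0,0],
    [0,0,0],
  ],
)

```text
clock: 11.32
position: [0.5368, -0.0401, 0.1545]
tool_rot: [3.141, 0.002, -0.142]
force: [0.2, -0.2, -1.9]
grip_width: 0.0332
```

Request:
arm_command(
  gripper=[2.5,2.5,2.5,2.5],
  slide=[
    [0,0,0.5],
    [0,0,0.9],
    [0,0,0.9],
    [0,0,0.9],
  ],
  turn=[
    [0,0,0],
    [0,0,0],
    [0,0,0],
    [0,0,0],
  ],
)

```text
clock: 11.82
position: [0.5367, -0.0401, 0.1455]
tool_rot: [3.141, 0.002, -0.142]
force: [0.3, -0.4, -1.8]
grip_width: 0.0336
```

Request:
arm_command(
  gripper=[2.5,2.5,2.5,2.5],
  slide=[
    [0,0,0.5],
    [0,0,0.9],
    [0,0,0.9],
    [0,0,0.9],
  ],
  turn=[
    [0,0,0],
    [0,0,0],
    [0,0,0],
    [0,0,0],
  ],
  force=90,
)

```text
clock: 12.32
position: [0.5367, -0.0401, 0.1365]
tool_rot: [3.142, 0.002, -0.143]
force: [-0.4, 0.6, -0.7]
grip_width: 0.0327
```

Request:
arm_command(
  gripper=[2.5,2.5,2.5,2.5],
  slide=[
    [0,0,0.2],
    [0,0,0.4],
    [0,0,0.5],
    [0,0,0.5],
  ],
  turn=[
    [0,0,0],
    [0,0,0],
    [0,0,0],
    [0,0,0],
  ],
)

```text
clock: 12.82
position: [0.5367, -0.0401, 0.1315]
tool_rot: [3.142, 0.002, -0.143]
force: [-0.8, 1.1, 4.1]
grip_width: 0.0324
```

The spring contact matches: about 5.5 N at about 3 mm of travel. I'll press on to the dead stop.

Request:
arm_command(
  gripper=[2.5,2.5,2.5,2.5],
  slide=[
    [0,0,0.2],
    [0,0,0.35],
    [0,0,0.45],
    [0,0,0.45],
  ],
  turn=[
    [0,0,0],
    [0,0,0],
    [0,0,0],
    [0,0,0],
  ],
)

```text
clock: 13.32
position: [0.5368, -0.0401, 0.1271]
tool_rot: [-3.142, 0.001, -0.142]
force: [-1.6, 0.9, 7.5]
grip_width: 0.0325
```

Request:
arm_command(
  gripper=[2.5,2.5,2.5],
  slide=[
    [0,0,0.1],
    [0,0,0.1],
    [0,0,0.1],
  ],
  turn=[
    [0,0,0],
    [0,0,0],
    [0,0,0],
  ],
)

```text
clock: 13.7
position: [0.5369, -0.0401, 0.1266]
tool_rot: [-3.141, 0.001, -0.143]
force: [-4.3, 1.9, 18.6]
grip_width: 0.0322
```

Dead stop: the force jumped to 18.6 N and travel stalled at TCP z = 0.1266, against 0.1265 expected. One final look.

```bash
python3 - <<'E'
from h import *
m=vision.camera_model('wrist');f=vision.grab_frame('wrist');s=vision.grab_frame('scene')
cv2.imwrite('pics/w7.png',np.vstack([cv2.resize(f[240:360,221:421],(800,300)),np.hstack([cv2.resize(s[150:300,230:380],(400,300)),cv2.resize(s[200:420,220:500],(400,300))])]))
plan([.5367,-.0401,.1266],-.141)
E
```

```text
clock 13.8 pos [ 0.5369 -0.0401  0.1266] rot [-3.141e+00  1.000e-03 -1.430e-01] q [-0.65  0.76  0.94  1.95 -0.81  0.87 -0.99] F [-4.8  2.5 19.5] w 0.0326
slide cm [-0.02  0.    0.  ] turn deg [-0.   0.1 -0.1]
```

View pics/w7.png

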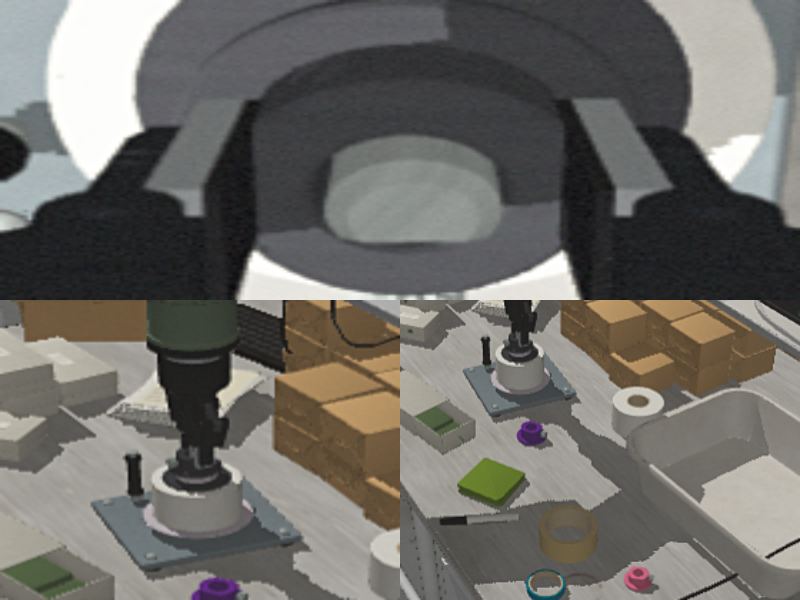

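The shaft pokes through the bore at (412,190). Its flat edge is level on the screw (front) side, and the bystanders are in place. Handing in.

```bash
python3 -c "
from h import *
print(job_done()); plan([.5367,-.0401,.1266],-.141)"
```

```text
the job is handed in; nothing more can be done
None
the job is handed in; nothing more can be done
```

I turned the shaft so its flat faces the front, fitted the collar with its set-screw over the flat, and pressed the cup to its dead stop. I handed the job in at 13.8 s, still holding it down; no verdict is given.

**Shaft:** I pinched it across the flat (opening 13 mm) and turned it about 0.91 rad. Afterwards the flat's direction agreed with the plate edges within about 0.01 rad.

**Collar:** I picked the dark collar, not the purple or pink one, lifted it by its spanner flats at 60 N and raised the grip to 90 N on the way down. It slid over the shaft without touching.

**Last checks:**
- **Travel:** the tool stopped at z = 0.1266 m against 0.1265 expected, and the push rose to about 19 N, well past the spring's 9 N.
- **Steadiness:** the pose had stopped changing before I handed it in.
- **Alignment:** the last picture shows the shaft through the bore, with its flat level on the screw side.
- **Bystanders:** the tape roll and spare roll look in place in that picture. The gift box is not clearly in that view, and I measured none of them; the arm passed well clear.

**Disagreements:**
- Hand-picked shaft and cup centres differed by 1–2.5 mm between views. I used a fit to the roll rim instead, which agreed within 0.3 mm over three views.
- The collar's centre in the fingers was known only to about 1 mm along the screw direction. A side force of about 5 N remains at the end.

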